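Post two test prisms through self-closing storage-box flaps

ROBOT

A 6-joint arm with a two-finger parallel gripper is mounted at the origin on the work surface. World frame = base frame: x ahead of the robot, y to its left, z up, the work surface at z = 0. Lengths are in m, angles in rad, forces in N, time in s.
With the tool pointing down it reaches from about 0.4 to 0.825 m from the base axis. Payload 7 kg.
Tool frame: the origin (TCP) lies between the finger pads; the fingertips stand 8 mm ahead of it and the grasp point (between the pads) lies 11 mm behind it (arm.finger_overhang is the distance from the TCP to the fingertips, in m); z points along the fingers, y is the line along which they close (so a half turn about z gives the same grasp; the last joint's range is limited). The gripper opens to 88 mm and grips with 3 to 60 N. Pads are 19 mm wide; open, the fingers measure 130 mm over their backs; the gripper's body (78 mm by 193 mm) begins 47 mm behind the grasp point.
Start: joints at [-0.983, 0.359, 0.012, 0, -1.224, -0.288], TCP at [0.199, -0.645, 0.235] pointing down, gripper open.
Joint ranges: [-3.07, 3.07], [-1.43, 2.12], [-1.02, 1.25], [-3.03, 1.67], [-3.05, -0], [-3.03, 3.03]. Speed limits (rad/s): [2.39, 2.39, 3.01, 3.14, 3.14, 3.14].

INTERFACE

Orientations are given as [roll, pitch, yaw] about the fixed x, y, z axes, in that order (R = Rz(yaw) Ry(pitch) Rx(roll)).
In Python, from station import arm gives the robot as it stands.
- The arm moves only by the tool move_arm, never from a script. Its argument "rows" is text: rows parted by semicolons, each of 7 numbers parted by spaces: the turn, a rotation vector about the tool's x, y, z in degrees, then the shift along the tool's x, y, z in m, then the finger opening in m, from 0 to 0.0876. A call has 1 to 8 rows; each row shifts and turns the commanded pose from where the row before left it, along the tool's axes as they then stand; what a row does not reach is not made up. A row lasts 1/8 s, in which the tool goes at most 62.5 mm and 10.7 degrees, less where a joint would pass 70% of its speed; a pose out of reach is approached as far as the arm can. A call is refused whole if a number of a shift passes 0.0625 or a number of a turn 10.7, either way. A call with a gripper value outside its range is refused whole. The fingers move at their own pace and stop on an object; "squeeze" is the grip in N (left out, the last holds). Time passes only in rows, so rows that do not move let the fingers close. It gives the time, the measured TCP pose, the force, the opening and the grip force at its end, in the units of the state.
- arm.get_state(): the state, without advancing time (a new reading comes with each control period).
- arm.grab_frame(name): name is "scene" or "top" or "wrist"; returns (picture, depth): 420x560x3 uint8, blue, green, red; 420x560 float32, m along the optical axis (not along the pixel's ray), 0 where there is no reading.
- arm.camera_model(name): a dict with "mtx" (3x3 intrinsics, pixels), "k1" (the pictures are not rectified: a ray, as slopes to the right and down, at radius r is drawn at 1 + k1 r^2 times it, then the intrinsics apply), "camera_from_world" (4x4, takes a point from world to camera coordinates); the wrist camera has in their place "mount" (4x4, takes a point from camera to tool coordinates, whose origin is the TCP and whose axes are the flange's). Camera axes: x right, y down, z forward; pixel columns grow to the right and rows downward; lengths in m; the calibration is good to about 2 mm. A picture is of the moment at which its call begins: read the wrist's pose just before it. camera_model takes no time and is no camera call.
- arm.job_done(): hands the job in; it is judged then, once.
The state is a dict: "t": time; "q": joint angles; "qd": joint speeds; "joint_efforts": joint torques, N m; "eef_pos": TCP position; "ee_rot": TCP orientation; "force": force on the tool from outside, world axes, zero at the start; "moment": the same for the moment, N m; "width": finger opening in m; "gripper_force": force on a finger pad.
Only numpy, scipy, OpenCV 4.12 (cv2) and the standard library are available. Lean on these libraries where they do the work, as an engineer would, in place of code of your own. Each camera call takes 0.05 s, during which the arm holds its last target. There are 200 camera calls.

TASK

Put the two painted test prisms away: first push the blue-topped prism upright down through the sprung blue flap into its box, and once that flap has shut behind it, push the orange-topped one upright through the orange flap into the other box. Each prism itself opens its flap; both must end up fully inside with both flaps shut; do not let a prism fall over on the way, and nothing else on the bench may be knocked over or shoved out of its place.

Things in the scene. Friction and masses are not known exactly. Their poses are not given: they have to be found in the camera images.
- prism_blue_center (a point): A cast mortar test prism with blue-painted top (the top 22 mm), standing upright, 28 x 44 x 110 mm (its own x, y, z), about 0.31 kg. The point is its centre, half-way up (55 mm above its foot); z up, x across the 28 mm width, y along the 44 mm width. One plain block may stand only about 12 to 25 mm from one of its side faces, too tight for a finger between them; the other pair of faces is free.
- prism_orange_center (a point): A cast mortar test prism with orange-painted top (the top 22 mm), standing upright, 28 x 44 x 110 mm (its own x, y, z), about 0.31 kg. The point is its centre, half-way up (55 mm above its foot); z up, x across the 28 mm width, y along the 44 mm width. One plain block may stand only about 12 to 25 mm from one of its side faces, too tight for a finger between them; the other pair of faces is free.
- plain_a_center (a point): Bystander: a bare grey mortar prism without paint, 28 x 44 x 110 mm (x, y, z), standing loose beside one of the painted prisms. The point is its centre, 55 mm up.
- timber_b_center (a point): Bystander: a pale timber block with a brick-red foot, 34 x 34 x 120 mm, standing loose beside one of the painted prisms. The point is its centre, 60 mm up.
- blue_mouth (a point): Centre of the rectangular mouth in the top plate of the blue storage box, at the plate's upper surface, 180 mm above the table. The mouth is 44 mm (its x) by 60 mm (its y); z up. The box is fixed, a grey steel box 130 mm (x) by 120 mm (y), 180 mm high, walls and top 4 mm thick, with a rubber floor 5 mm thick, a clear side and a coloured label; its inside is 122 x 112 mm, so a prism that has dropped to the floor is clear of the flap.
- orange_mouth (a point): Centre of the rectangular mouth in the top plate of the orange storage box, at the plate's upper surface, 180 mm above the table. The mouth is 44 mm (its x) by 60 mm (its y); z up. The box is fixed, a grey steel box 130 mm (x) by 120 mm (y), 180 mm high, walls and top 4 mm thick, with a rubber floor 5 mm thick, a clear side and a coloured label; its inside is 122 x 112 mm, so a prism that has dropped to the floor is clear of the flap.
- blue_flap (a joint): The blue self-closing flap that fills the mouth of the blue box, 41 x 56 x 3 mm, hinged along the mouth's +x long edge (22 mm from its centre). 0 = shut (level), grows as it swings down into the box, to 1.45 rad. A light spring shuts it: about 0.015 Nm shut, 0.04 Nm fully open; a few newtons of push from a prism's foot open it, and once the prism is let go with its foot some 55 mm below the mouth its weight carries it past the flap to the floor.
- orange_flap (a joint): The orange self-closing flap that fills the mouth of the orange box, 41 x 56 x 3 mm, hinged along the mouth's +x long edge (22 mm from its centre). 0 = shut (level), grows as it swings down into the box, to 1.45 rad. A light spring shuts it: about 0.015 Nm shut, 0.04 Nm fully open; a few newtons of push from a prism's foot open it, and once the prism is let go with its foot some 55 mm below the mouth its weight carries it past the flap to the floor.
- mug: Bystander: white mug, 80 mm across, 90 mm high, beyond one box. Origin at the centre of its underside.
- bottle: Bystander: clear bottle with blue label and cap, 64 mm across, 200 mm high, standing between the prisms and one box. Origin at the centre of its underside.
- can: Bystander: metal can with a paper label, 60 mm across, 150 mm high, standing between the prisms and the other box. Origin at the centre of its underside.
- offcut: Bystander: flat board offcut, 50 x 130 x 22 mm, lying beyond one box. Origin at the centre of its underside.
- hammer: Bystander: hammer lying on the table on the robot's side of the right-hand box, below 40 mm high. It lies roughly along y; origin on its long axis.
- screwdriver: Bystander: screwdriver lying on the table on the robot's side of the left-hand box, below 40 mm high. It lies roughly along y; origin on its long axis.
There are look-alikes about, which are no part of the job. What is shaped like the part that bears prism_orange_center but pink is not meant.

How it is judged:
By the outcome, as a careful person would: the job done as asked, in the order asked, and still so for the second after the job is handed in, with the robot touching nothing.
It also fails if it takes over 58 s, if anything falls off the work surface, if the arm or the gripper's body presses on something with over 40 N, if the wrist force passes 120 N, or if a joint passes its speed limit or range.

## Working session

There is one attempt and no reset: what is moved stays moved. The work goes in short steps, Python scripts to look and compute and a tool call to move; the robot and the scene stay as the last step left them, time stands still between calls to the robot, and variables do not carry over. Pictures are saved under pics/ and viewed, at most 10 in all, crops included, and the job is handed in when it is done.

Besides the shell and the picture viewer there is one more tool, called after "Request:" as a command line: name --argument value ..., lists and objects as JSON in quotes. move_arm: Moves the arm, as the interface text tells. Its arguments: {"type":"object","properties":{"rows":{"type":"string"},"squeeze":{"type":"number"}},"required":["rows"]}

```bash
mkdir -p pics; ls; python3 - <<'E'
from station import arm
import cv2,numpy as np
s=arm.get_state();print(s)
for n in("scene","top"):
    im,d=arm.grab_frame(n);cv2.imwrite(f"pics/{n}0.png",im);np.savez(f"{n}0.npz",im=im,d=d);m=arm.camera_model(n);print(n,{k:np.round(v,4).tolist() for k,v in m.items()})
m=arm.camera_model("wrist");print({k:np.round(v,4).tolist() for k,v in m.items()})
E
```

```text
pics
{'t': 0.0, 'q': array([-9.82921983e-01,  3.59381350e-01,  1.10691661e-02, -3.78677040e-04,
       -1.22408980e+00, -2.88122632e-01]), 'qd': array([-1.01459437e-03, -3.28683633e-05, -1.26802366e-04, -3.03195321e-04,
        1.78078315e-03,  4.44303866e-04]), 'joint_efforts': array([-5.91532680e-04, -5.82718420e+01,  2.93066293e+01,  6.99752122e+00,
        6.91661640e-03, -1.28777151e-04]), 'eef_pos': array([ 0.19917645, -0.64444896,  0.2336256 ]), 'ee_rot': array([ 3.13995202e+00, -1.14992506e-04, -2.84196981e+00]), 'force': array([ 0.47235472, -0.25833364,  0.23271736]), 'moment': array([-0.00551773,  0.02276628, -0.0279359 ]), 'gripper_force': 0.0, 'width': 0.0871999945090884}
scene {'mtx': [[536.7542, 0.0, 278.8431], [0.0, 536.7542, 209.5946], [0.0, 0.0, 1.0]], 'k1': 0.0281, 'camera_from_world': [[0.2695, 0.9627, -0.0226, -0.1262], [0.5681, -0.1779, -0.8035, -0.2057], [-0.7776, 0.2037, -0.5949, 1.8211], [0.0, 0.0, 0.0, 1.0]]}
top {'mtx': [[414.8506, 0.0, 280.5312], [0.0, 414.8506, 208.1732], [0.0, 0.0, 1.0]], 'k1': -0.018, 'camera_from_world': [[0.0007, -1.0, -0.0046, 0.0187], [-0.9954, -0.0003, -0.0953, 0.5398], [0.0953, 0.0046, -0.9954, 1.1021], [0.0, 0.0, 0.0, 1.0]]}
{'mtx': [[356.4672, 0.0, 283.0844], [0.0, 356.4672, 213.2699], [0.0, 0.0, 1.0]], 'k1': -0.0411, 'mount': [[-0.0001, -0.957, -0.29, 0.0795], [1.0, -0.0003, 0.0005, 0.0004], [-0.0006, -0.29, 0.957, -0.1509], [0.0, 0.0, 0.0, 1.0]]}
```

View pics/top0.png

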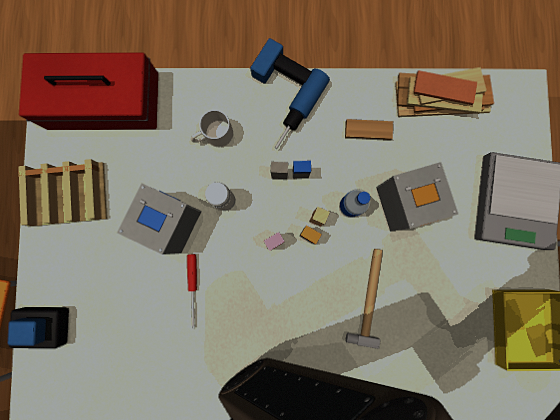

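View pics/scene0.png

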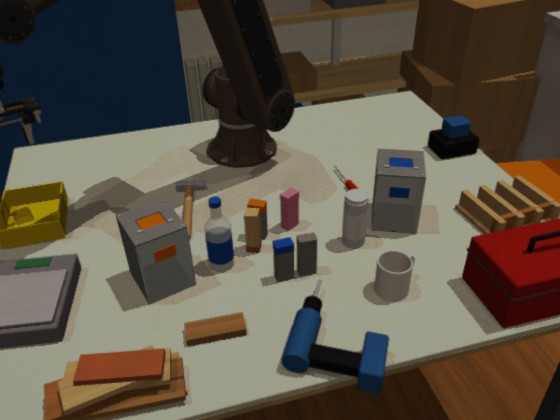

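The top view shows the blue prism at (302,169) with the plain prism at (280,171). The orange prism is at (311,234), the timber block at (322,215) and the pink look-alike at (275,241). The blue flap is at (152,218), the orange flap at (427,195), the can at (217,195) and the bottle at (356,203). Next I'll measure them.

```bash
cat >h.py <<'E'
import numpy as np,cv2
from station import arm
from scipy.spatial.transform import Rotation as Ro
def tool_T(s):
    T=np.eye(4);T[:3,:3]=Ro.from_euler('xyz',s['ee_rot']).as_matrix();T[:3,3]=s['eef_pos'];return T
def pose(n,s=None):
    m=arm.camera_model(n)
    T=tool_T(s)@m['mount'] if n=='wrist' else np.linalg.inv(m['camera_from_world'])
    return m,T
def cast(n,px,z,s=None):
    m,T=pose(n,s);K=np.array(m['mtx'])
    px=np.atleast_2d(px).astype(float);u=(px-K[:2,2])/[K[0,0],K[1,1]];v=u.copy()
    for _ in range(10): v=u/(1+m['k1']*(v**2).sum(1,keepdims=True))
    r=np.c_[v,np.ones(len(v))]@T[:3,:3].T;o=T[:3,3]
    return (o+r*((z-o[2])/r[:,2])[:,None])[:,:2]
def blob(mask,near,n,z,s=None):
    cs,_=cv2.findContours(mask.astype(np.uint8)*255,cv2.RETR_EXTERNAL,cv2.CHAIN_APPROX_NONE)
    cs=[c for c in cs if cv2.contourArea(c)>25]
    c=min(cs,key=lambda c:np.hypot(*(c.reshape(-1,2).mean(0)-near)))
    P=cast(n,c.reshape(-1,2),z,s)
    (cx,cy),(w,h),a=cv2.minAreaRect((P*1000).astype(np.float32))
    if w>h: w,h,a=h,w,a+90   # a: direction of short side
    a=(a+90)%180-90
    return np.round([cx/1000,cy/1000,w/1000,h/1000,a],4)
def hsv(im): 
    q=cv2.cvtColor(im,cv2.COLOR_BGR2HSV).astype(int);return q[...,0],q[...,1],q[...,2]
E
python3 - <<'E'
from h import *
f=np.load('top0.npz');im,d=f['im'],f['d'];H,S,V=hsv(im)
B=(H>100)&(H<125)&(S>130);O=(H>5)&(H<25)&(S>150)
for nm,M,p,z in [('blueprism',B,(302,169),.11),('blueflap',B,(152,218),.18),('orprism',O,(311,234),.11),('orflap',O,(427,195),.18)]:
    print(nm,blob(M,p,'top',z))
for nm,p,z in[('plain',(280,171),.11),('timber',(322,215),.12),('pink',(275,241),.11),('bottle',(362,197),.2),('can',(217,193),.15)]:
    x,y=p;print(nm,cast('top',p,z),'depth',d[y,x])
for p in [(302,169),(311,234),(322,215),(280,171),(275,241)]:
    x,y=p;print(im[y,x],H[y,x],S[y,x],V[y,x])
def up(x,y,r,nm):
    cv2.imwrite(nm,cv2.resize(im[y-r:y+r,x-r:x+r],(560,560),interpolation=cv2.INTER_CUBIC))
up(300,203,50,'pics/c.png')
E
```

```text
blueprism [ 0.6368 -0.0346  0.0309  0.0433 -0.0011]
blueflap [  0.5016   0.3207   0.0417   0.0565 -25.0898]
orprism [ 4.65600e-01 -5.65000e-02  2.92000e-02  4.48000e-02 -3.10461e+01]
orflap [ 0.5576 -0.3218  0.0412  0.0567 16.6093]
plain [[0.62643603 0.02003982]] depth 1.0508794
timber [[ 0.51371502 -0.0845351 ]] depth 1.0283594
pink [[0.44936149 0.03237062]] depth 1.0360982
bottle [[ 0.54897272 -0.16936157]] depth 0.9539725
can [[0.56484606 0.17280835]] depth 1.0071739
[138  74  36] 109 188 138
[ 41 108 156] 17 188 156
[101 156 157] 29 91 157
[100 114 122] 19 46 122
[135 121 157] 168 58 157
```

View pics/c.png

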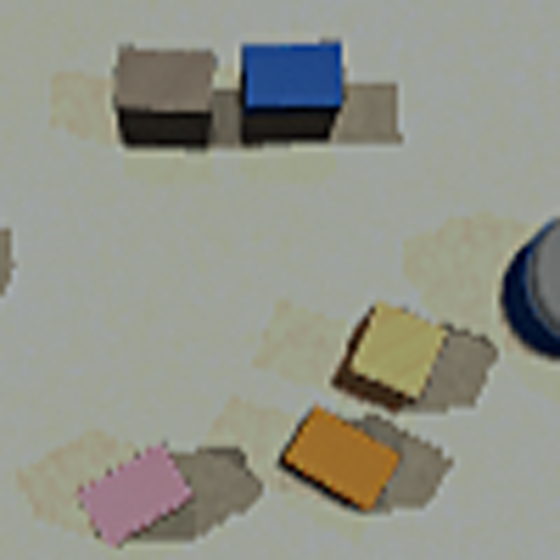

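The crop confirms the plain prism on blue's +y side, across its short face. The timber is beside orange's broad face. So I grip blue across 28 mm (along world x) and orange across 44 mm. Next I need to see which side each flap is hinged.

```bash
cat >>h.py <<'E'
def go(s,x,y,z,yaw):
    yw=np.degrees(s['ee_rot'][2]);a=(yaw-yw+180)%360-180
    d=np.array([x,y,z])-s['eef_pos']
    for lab,w in(('now',yw),('after',yaw)):
        c,sn=np.cos(np.radians(w)),np.sin(np.radians(w))
        print(lab,'tool shift mm',np.round(1000*np.array([d[0]*c+d[1]*sn,d[0]*sn-d[1]*c,-d[2]]),1))
    print('tool z turn deg',round(-a,2))
E
python3 - <<'E'
from h import *
im=np.load('top0.npz')['im'];im2=np.load('scene0.npz')['im']
c=lambda im,x,y,r:cv2.resize(im[y-r:y+r,x-r:x+r],(290,290),interpolation=cv2.INTER_CUBIC)
cv2.imwrite('pics/f.png',np.vstack([np.hstack([c(im,155,218,40),c(im,425,195,40)]),np.hstack([c(im2,400,170,32),c(im2,152,225,32)])]))
go(arm.get_state(),.635,-.035,.30,-90)
E
```

```text
now tool shift mm [-596.3  453.7  -66.3]
after tool shift mm [-609.5 -435.8  -66.3]
tool z turn deg -72.83
```

View pics/f.png

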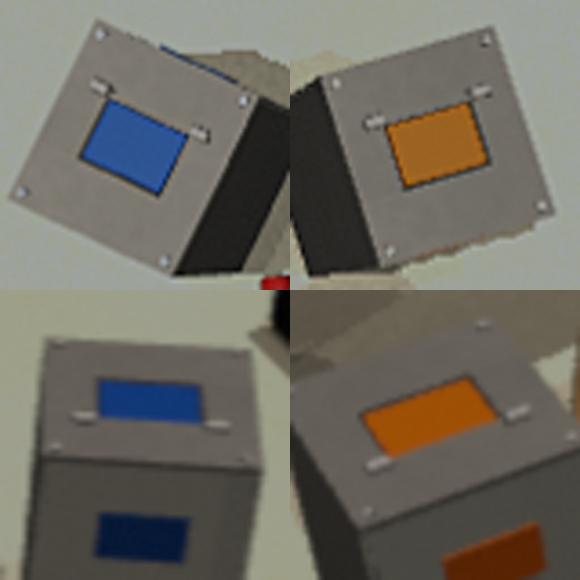

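The hinge lugs sit on the +x (far) edge of both flaps. That makes mouth x about -25° for blue and +16.6° for orange. I'll raise and turn first.

Request:
move_arm --rows "0 0 -9.1 0 0 -0.04 0.07; 0 0 -9.1 0 0 -0.03 0.07; 0 0 -9.1 0 0 0 0.07; 0 0 -9.1 0 0 0 0.07; 0 0 -9.1 0 0 0 0.07; 0 0 -9.1 0 0 0 0.07; 0 0 -9.1 0 0 0 0.07; 0 0 -9.1 0 0 0 0.07" --squeeze 25

```text
t: 1.1
eef_pos: [0.1993, -0.6447, 0.304]
ee_rot: [3.141, 0.001, -1.566]
force: [-0.0, -0.7, -0.2]
width: 0.0698
gripper_force: 0.0
```

Request:
move_arm --rows "0 0 0 -0.05 -0.036 0 0.07; 0 0 0 -0.05 -0.036 0 0.07; 0 0 0 -0.05 -0.036 0 0.07; 0 0 0 -0.05 -0.036 0 0.07; 0 0 0 -0.05 -0.036 0 0.07; 0 0 0 -0.05 -0.036 0 0.07; 0 0 0 -0.05 -0.036 0 0.07; 0 0 0 -0.05 -0.036 0 0.07"

```text
t: 2.1
eef_pos: [0.4882, -0.2431, 0.3045]
ee_rot: [-3.142, 0.0, -1.571]
force: [0.6, -0.9, -0.3]
width: 0.0705
gripper_force: 0.0
```

Request:
move_arm --rows "0 0 0 -0.05 -0.036 0 0.07; 0 0 0 -0.05 -0.036 0 0.07; 0 0 0 -0.05 -0.036 0 0.07; 0 0 0 -0.05 -0.036 0 0.07; 0 0 0 0 0 0 0.07; 0 0 0 0 0 0 0.07"

```text
t: 2.85
eef_pos: [0.6313, -0.0448, 0.3038]
ee_rot: [3.14, -0.0, -1.57]
force: [-0.2, 0.0, -0.0]
width: 0.07
gripper_force: 0.0
```

```bash
python3 - <<'E'
from h import *
s=arm.get_state();print(s['t'],s['eef_pos'],s['ee_rot'],s['force'],s['q'])
im,d=arm.grab_frame('wrist');cv2.imwrite('pics/w1.png',im);np.savez('w1.npz',im=im,d=d)
H,S,V=hsv(im);B=(H>100)&(H<125)&(S>130)
m,T=pose('wrist',s);P=np.linalg.inv(T)@[.635,-.035,.11,1];p=P[:3]/P[2];K=np.array(m['mtx']);px=(K@p)[:2];print(px)
print(blob(B,px,'wrist',.11,s))
go(s,.635,-.035,.077,-90)
E
```

```text
2.85 [ 0.63131604 -0.04475962  0.30380371] [ 3.14010187e+00 -2.93415767e-04 -1.57039413e+00] [-0.24252164  0.02646126 -0.04961586] [ 2.37070661e-01  2.56452963e-01  2.38421303e-02 -6.60559696e-05
 -1.33970352e+00 -2.36653501e-01]
[278.08976871 197.54990578]
[ 0.6385 -0.0375  0.0272  0.0477  2.2682]
now tool shift mm [ -9.8  -3.7 226.8]
after tool shift mm [ -9.8  -3.7 226.8]
tool z turn deg 0.02
```

View pics/w1.png

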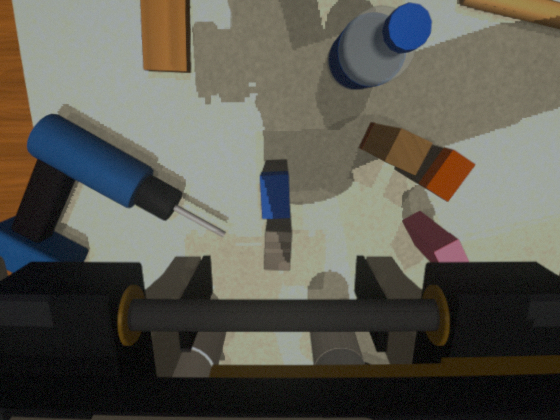

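The wrist view shows the blue top at (263–290, 168–218), including a sliver of its side, with the plain prism below it. That gives x≈0.637, y≈-0.035. I'll go down and grip.

Request:
move_arm --rows "0 0 0 -0.01 -0.0055 0.04 0.07; 0 0 0 0 0 0.05 0.07; 0 0 0 0 0 0.05 0.07; 0 0 0 0 0 0.045 0.07; 0 0 0 0 0 0.03 0.07; 0 0 0 0 0 0.012 0.07; 0 0 0 0 0 0 0.07; 0 0 0 0 0 0 0.07"

```text
t: 3.9
eef_pos: [0.638, -0.0352, 0.0793]
ee_rot: [-3.139, 0.0, -1.571]
force: [0.5, 0.0, -0.2]
width: 0.0703
gripper_force: 0.0
```

Request:
move_arm --rows "0 0 0 0 0 0 0.05; 0 0 0 0 0 0 0.035; 0 0 0 0 0 0 0.02; 0 0 0 0 0 0 0.02; 0 0 0 0 0 0 0.02; 0 0 0 0 0 0 0.02" --squeeze 25

```text
t: 4.65
eef_pos: [0.6373, -0.0349, 0.0777]
ee_rot: [-3.141, 0.0, -1.571]
force: [0.4, 1.0, 0.9]
width: 0.0279
gripper_force: 24.9
```

Gripped at 27.9 mm. I'll lift it.

Request:
move_arm --rows "0 0 0 0 0 -0.01 0.02; 0 0 0 0 0 -0.03 0.02; 0 0 0 0 0 -0.045 0.02; 0 0 0 0 0 -0.045 0.02; 0 0 0 0 0 -0.045 0.02; 0 0 0 0 0 -0.03 0.02; 0 0 0 0 0 -0.015 0.02; 0 0 0 0 0 0 0.02"

```text
t: 5.65
eef_pos: [0.637, -0.035, 0.2979]
ee_rot: [-3.141, 0.0, -1.571]
force: [-0.1, 0.3, -4.4]
width: 0.028
gripper_force: 24.9
```

```bash
python3 - <<'E'
from h import *
s=arm.get_state();print(s['t'],s['eef_pos'],s['width'],s['force'])
go(s,.4975,.3226,.29,-115)
E
```

```text
5.65 [ 0.63702032 -0.03499813  0.29791295] 0.02803837347932427 [-0.12944527  0.32287099 -4.41894738]
now tool shift mm [-357.5  139.7    7.9]
after tool shift mm [-265.1  277.6    7.9]
tool z turn deg 24.97
```

Request:
move_arm --rows "0 0 0 -0.02 0.008 0 0.02; 0 0 0 -0.04 0.016 0 0.02; 0 0 0 -0.05 0.019 0 0.02; 0 0 0 -0.05 0.019 0 0.02; 0 0 0 -0.05 0.02 0 0.02; 0 0 0 -0.05 0.02 0 0.02; 0 0 0 -0.05 0.02 0 0.02; 0 0 0 -0.035 0.013 0 0.02"

```text
t: 6.65
eef_pos: [0.4999, 0.3121, 0.2958]
ee_rot: [3.139, -0.002, -1.57]
force: [-0.2, 0.0, -3.6]
width: 0.0279
gripper_force: 24.9
```

Request:
move_arm --rows "0 0 0 -0.0125 0.0047 0 0.02; 0 0 5 0 0 0 0.02; 0 0 7.5 0 0 0 0.02; 0 0 7.5 0 0 0 0.02; 0 0 5 0 0 0 0.02; 0 0 0 0 0 0 0.02; 0 0 0 0 0 0 0.02"

```text
t: 7.52
eef_pos: [0.4973, 0.3222, 0.297]
ee_rot: [3.141, -0.001, -2.006]
force: [-0.3, 0.6, -3.9]
width: 0.0282
gripper_force: 24.9
```

```bash
python3 - <<'E'
from h import *
s=arm.get_state();print(s['t'],s['eef_pos'],s['ee_rot'],s['width'],s['force'])
go(s,.4975,.3226,.29,-115)
im,d=arm.grab_frame('wrist');im2,_=arm.grab_frame('top')
H,S,V=hsv(im2);B=(H>100)&(H<125)&(S>130)
cv2.imwrite('pics/w2.png',np.hstack([cv2.resize(im,(440,330)),cv2.resize(im2[150:285,80:240],(360,330))]))
m,T=pose('wrist',s)
E
```

```text
7.525 [0.49730184 0.32216736 0.29698932] [ 3.14122962e+00 -9.68777091e-04 -2.00588737e+00] 0.028243319110041996 [-0.26933549  0.57742229 -3.94026228]
now tool shift mm [-0.5  0.   7. ]
after tool shift mm [-0.5  0.   7. ]
tool z turn deg 0.07
```

View pics/w2.png

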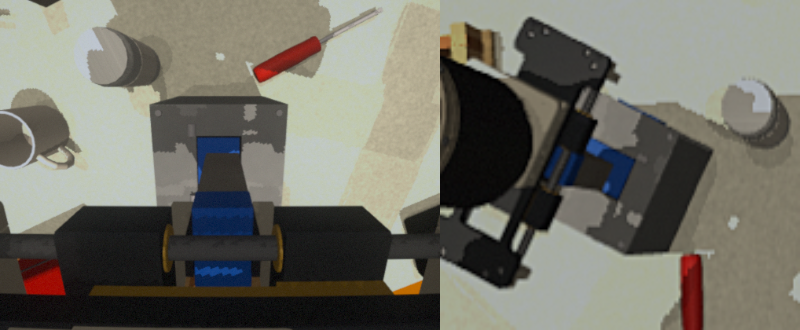

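The wrist view shows the blue flap at (197–241, 137–170), with the prism foot above it and square to it. I'll check the lateral offset numerically.

```bash
python3 - <<'E'
from h import *
s=arm.get_state()
im=cv2.imread('pics/w2.png')[:, :440];im=cv2.resize(im,(560,420))
H,S,V=hsv(im);B=(H>100)&(H<125)&(S>130)
yaw=s['ee_rot'][2];ty=np.array([np.sin(yaw),-np.cos(yaw)]);tx=np.array([np.cos(yaw),np.sin(yaw)])
for r in(178,182,186,190):
    c=np.where(B[r,230:330])[0]+230
    P=cast('wrist',[(c.min(),r),(c.max()+1,r)],.18,s)-s['eef_pos'][:2]
    print(r,c.min(),c.max(),np.round(P@ty*1000,1),np.round(P@tx*1000,1))
print(np.where(B[:,270])[0][:3])
r=int(np.where(B[150:200,270])[0][0])+150
print(np.round((cast('wrist',[(270,r)],.18,s)-s['eef_pos'][:2])@tx*1000,1))
E
```

```text
178 251 304 [-23.5  17.7] [25.7 25.7]
182 251 304 [-23.6  17.8] [22.6 22.6]
186 251 304 [-23.7  17.8] [19.5 19.5]
190 251 304 [-23.7  17.9] [16.3 16.3]
[175 176 177]
[28.]
```

Centred in y, about 3 mm towards -x, as wanted. I'll push down 102 mm.

Request:
move_arm --rows "0 0 0 0 0 0.015 0.02; 0 0 0 0 0 0.015 0.02; 0 0 0 0 0 0.012 0.02; 0 0 0 0 0 0.012 0.02; 0 0 0 0 0 0.012 0.02; 0 0 0 0 0 0.012 0.02; 0 0 0 0 0 0.012 0.02; 0 0 0 0 0 0.012 0.02" --squeeze 35

```text
t: 8.62
eef_pos: [0.4974, 0.3225, 0.1946]
ee_rot: [3.141, -0.0, -2.008]
force: [-0.9, 0.9, -2.5]
width: 0.0278
gripper_force: 34.9
```

Request:
move_arm --rows "0 0 0 0 0 0 0.02; 0 0 0 0 0 0 0.02"

```text
t: 8.88
eef_pos: [0.4975, 0.3225, 0.1956]
ee_rot: [-3.142, -0.0, -2.008]
force: [-0.5, 0.3, -3.2]
width: 0.0277
gripper_force: 34.9
```

Forces are low, so the prism is in the mouth. I'll release it, then rise.

Request:
move_arm --rows "0 0 0 0 0 0 0.045; 0 0 0 0 0 0 0.065; 0 0 0 0 0 0 0.07; 0 0 0 0 0 0 0.07; 0 0 0 0 0 -0.02 0.07; 0 0 0 0 0 -0.04 0.07; 0 0 0 0 0 -0.05 0.07; 0 0 0 0 0 0 0.07"

```text
t: 9.88
eef_pos: [0.4991, 0.3237, 0.3104]
ee_rot: [-3.138, 0.007, -2.007]
force: [0.5, 0.7, -0.5]
width: 0.0698
gripper_force: 0.0
```

```bash
python3 - <<'E'
from h import *
s=arm.get_state();print(s['t'],s['eef_pos'],s['ee_rot'],s['width'],s['force'])
im,d=arm.grab_frame('wrist');im2,_=arm.grab_frame('scene')
cv2.imwrite('pics/w3.png',np.hstack([cv2.resize(im,(440,330)),cv2.resize(im2[125:255,340:480],(360,330))]))
H,S,V=hsv(im);print('flap',blob((H>100)&(H<125)&(S>130),(277,200),'wrist',.18,s))
go(s,.4654,-.0565,.30,149)
E
```

```text
9.875 [0.49914313 0.32365379 0.31038466] [-3.13832776  0.00738792 -2.00717381] 0.06984934077552687 [ 0.54227692  0.72662407 -0.48426962]
flap [  0.499    0.3203   0.0424   0.0574 -24.5555]
now tool shift mm [ 358.8 -130.1   10.4]
after tool shift mm [-166.9 -343.2   10.4]
tool z turn deg 96.0
```

View pics/w3.png

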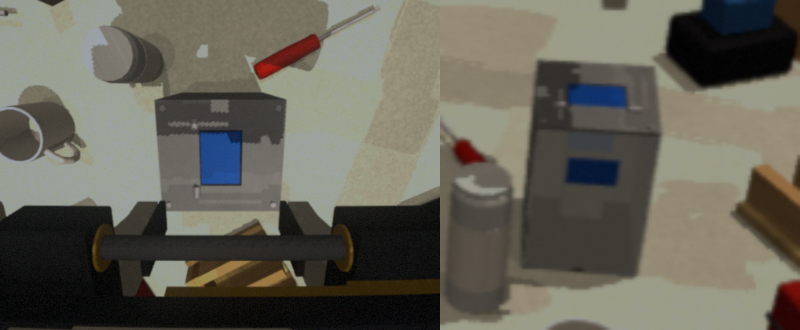

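The blue flap is whole and shut at (198–242, 130–185), with the prism gone inside. Moving on to the orange prism.

Request:
move_arm --rows "0 0 0 0.03 -0.011 0 0.07; 0 0 0 0.05 -0.018 0 0.07; 0 0 0 0.055 -0.02 0 0.07; 0 0 0 0.055 -0.02 0 0.07; 0 0 0 0.055 -0.02 0 0.07; 0 0 0 0.055 -0.02 0 0.07; 0 0 0 0.04 -0.014 0 0.07; 0 0 0 0.018 -0.007 0.01 0.07"

```text
t: 10.98
eef_pos: [0.4631, -0.0589, 0.2949]
ee_rot: [3.141, -0.0, -2.009]
force: [-0.4, -0.3, -1.5]
width: 0.0699
gripper_force: 0.0
```

Request:
move_arm --rows "0 0 10 0 0 0 0.07; 0 0 10 0 0 0 0.07; 0 0 10 0 0 0 0.07; 0 0 10 0 0 0 0.07; 0 0 10 0 0 0 0.07; 0 0 10 0 0 0 0.07; 0 0 10 0 0 0 0.07; 0 0 10 0 0 0 0.07"

```text
t: 11.98
eef_pos: [0.4632, -0.057, 0.2942]
ee_rot: [-3.141, -0.002, 2.874]
force: [0.9, -0.9, 0.2]
width: 0.0702
gripper_force: 0.0
```

Request:
move_arm --rows "0 0 10 0 0 0 0.07; 0 0 6 0 0 0 0.07; 0 0 0 0 0 0 0.07; 0 0 0 0 0 0 0.07"

```text
t: 12.48
eef_pos: [0.4636, -0.0569, 0.295]
ee_rot: [-3.141, -0.001, 2.602]
force: [0.5, 0.2, 0.2]
width: 0.0702
gripper_force: 0.0
```

```bash
python3 - <<'E'
from h import *
s=arm.get_state();print(s['t'],s['eef_pos'],s['ee_rot'],s['width'],s['q'])
im,d=arm.grab_frame('wrist');im2,_=arm.grab_frame('top')
cv2.imwrite('pics/w4.png',im)
H,S,V=hsv(im);print('orange',blob((H>5)&(H<25)&(S>150),(277,200),'wrist',.11,s))
go(s,.4654,-.0565,.0775,149)
E
```

```text
12.475 [ 0.46358582 -0.05694021  0.29496795] [-3.14085641e+00 -8.10245734e-04  2.60244987e+00] 0.07024495467821726 [ 3.00851102e-01 -2.85457089e-02 -3.24307179e-01 -1.16964212e-04
 -1.27612391e+00 -2.41075588e+00]
orange [  0.4639  -0.057    0.0327   0.0438 -30.8873]
now tool shift mm [ -1.3   1.3 217.5]
after tool shift mm [ -1.3   1.3 217.5]
tool z turn deg 0.11
```

View pics/w4.png

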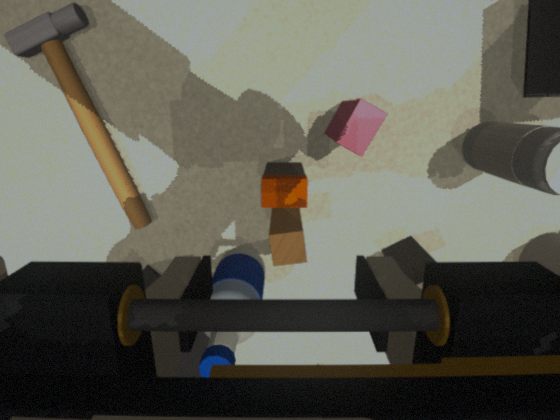

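The orange top is at (261–307, 178–207), square to the tool, with the timber behind it. I'll descend and grip.

Request:
move_arm --rows "0 0 0 -0.0015 0.0005 0.04 0.07; 0 0 0 0 0 0.05 0.07; 0 0 0 0 0 0.05 0.07; 0 0 0 0 0 0.04 0.07; 0 0 0 0 0 0.025 0.07; 0 0 0 0 0 0.012 0.07; 0 0 0 0 0 0 0.07; 0 0 0 0 0 0 0.07"

```text
t: 13.58
eef_pos: [0.4663, -0.057, 0.0796]
ee_rot: [3.14, 0.001, 2.601]
force: [-0.4, 0.4, -0.4]
width: 0.0698
gripper_force: 0.0
```

Request:
move_arm --rows "0 0 0 0 0 0 0.055; 0 0 0 0 0 0 0.045; 0 0 0 0 0 0 0.035; 0 0 0 0 0 0 0.035; 0 0 0 0 0 0 0.035; 0 0 0 0 0 0 0.035" --squeeze 30

```text
t: 14.32
eef_pos: [0.4656, -0.0572, 0.0788]
ee_rot: [3.141, 0.0, 2.6]
force: [-1.1, -0.8, 5.4]
width: 0.0439
gripper_force: 30.0
```

Request:
move_arm --rows "0 0 0 0 0 -0.01 0.035; 0 0 0 0 0 -0.03 0.035; 0 0 0 0 0 -0.05 0.035; 0 0 0 0 0 -0.05 0.035; 0 0 0 0 0 -0.05 0.035; 0 0 0 0 0 -0.04 0.035; 0 0 0 0 0 -0.015 0.035; 0 0 0 0 0 0 0.035"

```text
t: 15.32
eef_pos: [0.4653, -0.0571, 0.3235]
ee_rot: [3.141, -0.0, 2.6]
force: [0.0, -0.4, -3.4]
width: 0.0436
gripper_force: 30.0
```

```bash
python3 - <<'E'
from h import *
s=arm.get_state();print(s['t'],s['eef_pos'],s['ee_rot'],s['width'],s['q'],s['force'])
a=np.radians(16.6);f=np.array([.5576,-.3218])-.0045*np.array([np.cos(a),np.sin(a)]);print(f)
go(s,*f,.31,196.6)
E
```

```text
15.325 [ 0.46526427 -0.05706143  0.32347297] [ 3.14078944e+00 -2.24124979e-05  2.59999887e+00] 0.04357967051677148 [ 2.99035992e-01 -3.92882558e-02 -2.70674303e-01 -5.67641034e-04
 -1.33882682e+00 -2.41129577e+00] [ 0.00519056 -0.42257913 -3.43028628]
[ 0.55328755 -0.3230856 ]
now tool shift mm [-212.6 -182.6   13.5]
after tool shift mm [  -8.4 -280.1   13.5]
tool z turn deg -47.63
```

Request:
move_arm --rows "0 0 0 -0.015 -0.013 0 0.035; 0 0 0 -0.03 -0.026 0 0.035; 0 0 0 -0.035 -0.03 0 0.035; 0 0 0 -0.035 -0.03 0 0.035; 0 0 0 -0.035 -0.03 0 0.035; 0 0 0 -0.035 -0.03 0 0.035; 0 0 0 -0.02 -0.017 0 0.035; 0 0 0 -0.0075 -0.0065 0 0.035"

```text
t: 16.32
eef_pos: [0.5529, -0.3241, 0.3198]
ee_rot: [-3.141, -0.005, 2.598]
force: [-0.5, 0.5, -3.4]
width: 0.0437
gripper_force: 30.0
```

Request:
move_arm --rows "0 0 -5 0 0 0 0.035; 0 0 -8.5 0 0 0 0.035; 0 0 -8.5 0 0 0 0.035; 0 0 -8.5 0 0 0.01 0.035; 0 0 -8.5 0 0 0.01 0.035; 0 0 -8.6 0 0 0 0.035; 0 0 0 0 0 0 0.035; 0 0 0 0 0 0 0.035"

```text
t: 17.32
eef_pos: [0.5533, -0.3227, 0.303]
ee_rot: [3.141, -0.001, -2.855]
force: [-0.8, -0.3, -3.1]
width: 0.0438
gripper_force: 30.0
```

```bash
python3 - <<'E'
from h import *
s=arm.get_state();print(s['t'],s['eef_pos'],s['ee_rot'],s['width'],s['force'])
go(s,.5533,-.3231,.3,196.6)
im,d=arm.grab_frame('wrist');cv2.imwrite('pics/w5.png',im)
H,S,V=hsv(im);B=(H>3)&(H<25)&(S>150)
yaw=s['ee_rot'][2];ty=np.array([np.sin(yaw),-np.cos(yaw)]);tx=np.array([np.cos(yaw),np.sin(yaw)])
for r in range(150,240,5):
    c=np.where(B[r,200:360])[0]+200
    if len(c)<5: continue
    P=cast('wrist',[(c.min(),r),(c.max()+1,r)],.18,s)-s['eef_pos'][:2]
    print(r,c.min(),c.max(),len(c),np.round(P@ty*1000,1),np.round(P@tx*1000,1)[0])
E
```

```text
17.325 [ 0.55330698 -0.32268779  0.30297788] [ 3.14096190e+00 -6.66619385e-04 -2.85520950e+00] 0.04383699229665359 [-0.76924902 -0.31857317 -3.10641907]
now tool shift mm [ 0.1 -0.4  3. ]
after tool shift mm [ 0.1 -0.4  3. ]
tool z turn deg -0.19
190 246 317 72 [-28.6  28.1] 15.7
195 246 317 72 [-28.7  28.2] 11.7
200 246 317 72 [-28.9  28.3] 7.6
205 246 317 72 [-29.   28.4] 3.4
210 246 250 5 [-29.1 -25.1] -0.7
```

View pics/w5.png

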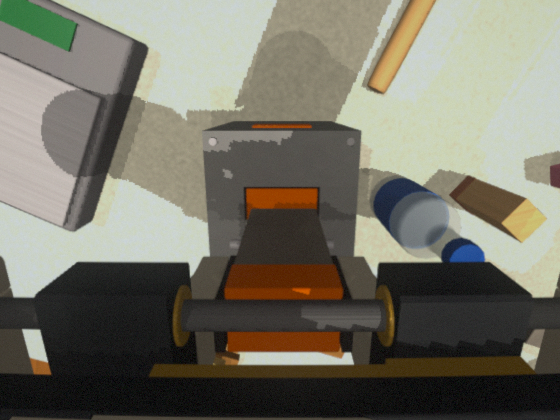

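Centred in y, with the flap edge at row 187. I'll check where the prism's front foot edge (row about 208) lies along mouth x.

```bash
python3 - <<'E'
from h import *
s=arm.get_state();yaw=s['ee_rot'][2];tx=np.array([np.cos(yaw),np.sin(yaw)])
for r,z in((208,.225),(187,.18)): print(r,np.round((cast('wrist',[(283,r)],z,s)-s['eef_pos'][:2])@tx*1000,1))
E
```

```text
208 [13.7]
187 [18.]
```

Good. I'll shift 1.5 mm further from the hinge and push down.

Request:
move_arm --rows "0 0 0 0.0015 0 0.017 0.035; 0 0 0 0 0 0.017 0.035; 0 0 0 0 0 0.012 0.035; 0 0 0 0 0 0.012 0.035; 0 0 0 0 0 0.012 0.035; 0 0 0 0 0 0.012 0.035; 0 0 0 0 0 0.012 0.035; 0 0 0 0 0 0.012 0.035" --squeeze 35

```text
t: 18.38
eef_pos: [0.5519, -0.3235, 0.1966]
ee_rot: [3.141, -0.0, -2.852]
force: [-0.8, 0.0, -1.9]
width: 0.044
gripper_force: 35.0
```

Request:
move_arm --rows "0 0 0 0 0 0 0.035; 0 0 0 0 0 0 0.035"

```text
t: 18.62
eef_pos: [0.552, -0.3236, 0.1976]
ee_rot: [3.142, -0.0, -2.852]
force: [-1.6, -0.2, -4.2]
width: 0.0438
gripper_force: 35.0
```

Request:
move_arm --rows "0 0 0 0 0 0 0.06; 0 0 0 0 0 0 0.075; 0 0 0 0 0 0 0.08; 0 0 0 0 0 0 0.08; 0 0 0 0 0 -0.02 0.08; 0 0 0 0 0 -0.04 0.08; 0 0 0 0 0 -0.05 0.08; 0 0 0 0 0 0 0.08"

```text
t: 19.62
eef_pos: [0.5537, -0.3245, 0.3127]
ee_rot: [-3.136, 0.006, -2.852]
force: [-0.3, 0.0, 0.2]
width: 0.0802
gripper_force: 0.0
```

Request:
move_arm --rows "0 0 0 0.05 0 -0.02 0.08; 0 0 0 0.05 0 0 0.08; 0 0 0 0 0 0 0.08; 0 0 0 0 0 0 0.08; 0 0 0 0 0 0 0.08; 0 0 0 0 0 0 0.08; 0 0 0 0 0 0 0.08; 0 0 0 0 0 0 0.08"

```text
t: 20.62
eef_pos: [0.4564, -0.352, 0.3274]
ee_rot: [3.141, -0.0, -2.852]
force: [-0.2, 0.2, -0.4]
width: 0.0804
gripper_force: 0.0
```

```bash
python3 - <<'E'
from h import *
im,_=arm.grab_frame('scene');im2,d=arm.grab_frame('top');s=arm.get_state();print(s['t'],s['eef_pos'])
H,S,V=hsv(im2)
print(blob((H>5)&(H<25)&(S>150),(427,195),'top',.18),blob((H>100)&(H<125)&(S>130),(152,218),'top',.18))
cv2.imwrite('pics/end.png',np.hstack([cv2.resize(im2,(400,300)),cv2.resize(im,(400,300))]))
E
```

```text
20.725 [ 0.45628269 -0.35204842  0.32748388]
[ 0.7646 -0.3302  0.0149  0.0842  0.1181] [  0.5016   0.3207   0.0417   0.0565 -25.0898]
```

View pics/end.png

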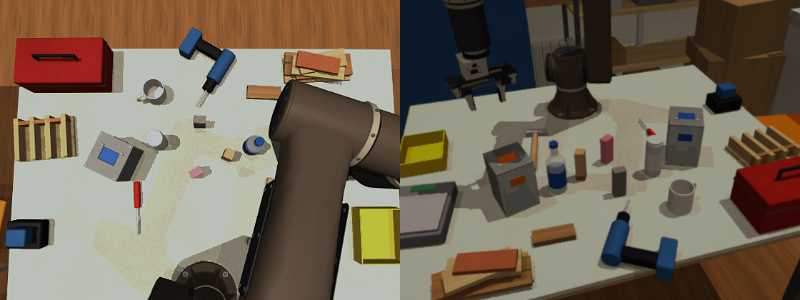

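Both prisms are inside and all the bystanders stand. I'll confirm the orange flap numerically from the scene view (the arm hides it from above), and hand in if it is shut.

```bash
python3 - <<'E'
from h import *
im,_=arm.grab_frame('scene')
f=[]
for i in (np.load('scene0.npz')['im'],im):
    H,S,V=hsv(i);b=blob((H>3)&(H<25)&(S>150)&(V>90),(151,222),'scene',.18);print(b);f.append(b)
if abs(f[0]-f[1])[:4].max()<.004: print(arm.job_done())
E
```

```text
[ 0.5595 -0.3223  0.0416  0.0576 14.692 ]
[ 0.56   -0.3226  0.0401  0.0549 15.9271]
the job is handed in; nothing more can be done
None
```

The job is done and handed in at about 21 s: the blue prism, then the orange, went upright through their flaps, both flaps measured shut again, and the bystanders I could see in the final pictures were still standing in place.

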